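# Close up the sample case: flap, then lid

### The arm

A 6-joint arm with a two-finger parallel gripper is mounted at the origin on the work surface. World frame = base frame: x ahead of the robot, y to its left, z up, the work surface at z = 0. Lengths are in m, angles in degrees, forces in N, time in s.
With the tool pointing down it reaches from about 0.3 to 0.75 m from the base axis. Payload 8.5 kg.
Tool frame: the origin (TCP) lies midway between the tips of the shut fingers; the grasp point (between the pads) lies behind it (grasp_offset is the z of the grasp point in the tool frame, in m); z points along the fingers, y is the direction in which the jaws open and shut (so a half turn about z gives the same grasp; the last joint's range is limited). The gripper opens to 85 mm and grips with 20 to 120 N. Pads are 22 mm wide; open, the fingers measure 114 mm over their backs; the gripper's body (76 mm by 85 mm) begins 54 mm behind the grasp point. The pads swing forward as they close: fully open they stand 13 mm farther back than shut.
Start: joints at [63.18, 21.807, 74.336, -0, 83.858, -12.336], TCP at [0.138, 0.533, 0.231] pointing down, gripper open.
Joint ranges: [-178.18, 178.18], [-50.72, 133.34], [12.68, 142.11], [-81.47, 261.47], [9.98, 163.14], [-165.26, 165.26]. Speed limits (degrees/s): [136.94, 136.94, 180, 180, 180, 180].

### API

Orientations are given as a 3x3 rotation matrix whose columns are the frame's x, y, z axes.
In Python, from rig import * gives the robot as it stands.
- The arm moves only by the shell command python3 -m pendant 'ROWS' [FORCE]. ROWS is JSON, one flat list of numbers, 7 for each row, row after row: the finger opening in mm, from 0 to 85.4, then the shift along the tool's x, y, z in units of 50 mm (1.0 is 50 mm), then the turn, a rotation vector about the tool's x, y, z in units of 8 degrees (1.0 is 8 degrees). In form: [hand, dx, dy, dz, wx, wy, wz, hand, dx, dy, dz, wx, wy, wz, ...]. A call has 1 to 12 rows; each row shifts and turns the commanded pose from where the row before left it, along the tool's axes as they then stand; what a row does not reach is not made up. A row lasts 1/10 s, in which the tool goes at most 50 mm and 8.59 degrees, less where a joint would pass 70% of its speed; a pose out of reach is approached as far as the arm can. A call is refused whole if a number of a shift passes 1 or a number of a turn 1, either way. A call with a gripper value outside its range is refused whole. The fingers move at their own pace and stop on an object; FORCE is the grip in N (left out, the last holds). Time passes only in rows, so rows that do not move let the fingers close. It gives the time, the measured TCP pose, the force and the opening at its end, in the units of the state.
- observe(): the state, without advancing time (a new reading comes with each control period).
- get_image(name): name is "scene" or "top"; returns a dict with "frame" (384x512x3 uint8, red, green, blue), "depth" (384x512 float32, m along the optical axis (not along the pixel's ray), 0 where there is no reading), "K" (3x3 intrinsics, pixels), "rvec" (rotation vector, rad) and "tvec" (3), from world to camera coordinates, as OpenCV has them. Camera axes: x right, y down, z forward; pixel columns grow to the right and rows downward; lengths in m; the calibration is good to about 2 mm. A picture is of the moment at which its call begins.
- close_job(): hands the job in, once; it reports no verdict.
The state is a dict: "time_s": time; "q": joint angles; "qvel": joint speeds; "joint_efforts": joint torques, N m; "position": TCP position; "tool_rot": TCP orientation; "ft_force": force on the tool from outside, world axes, zero at the start; "wrist_torque": the same for the moment, N m; "grip_width": finger opening in m.
Only numpy, scipy, OpenCV 4.12 (cv2) and the standard library are available. Lean on these libraries where they do the work, as an engineer would, in place of code of your own. Each camera call takes 0.05 s, during which the arm holds its last target.

### The job

Close up the sample case for transport: with the fingertips push the upright yellow flap down flat over the vials, and only then, from where it stands open, swing the blue lid fully shut over it. Just push, gently, on their outer faces: do not slam the lid, grasp or lift nothing, and leave the bottle, the beaker and the jar standing where they are.

Things in the scene. Friction and masses are not known exactly. Their poses are not given: they have to be found in the camera images.
- case: Grey open-topped sample case, 180 (x) x 210 (y) x 90 mm high, walls 8 mm, fixed to the bench. Origin: centre of its underside, z up. The blue lid is hinged on top of its +y wall, the yellow flap inside its -y wall. Inside, all fixed: a blue rack with 12 capped amber vials (tops at z = 66 mm) towards -y, a white cool pack (top at 60 mm) towards +y.
- lid (a joint): Angle of the blue lid (rad): 0 fully shut, flat on the case; 1.57 upright; stop at 2.0, leaning outwards to the case's +y. The hinge is stiff (about 0.5 N m of friction, more than the lid's weight), so the lid stays where it is left; up to about 7 N on its blue outer face, 170 mm from the hinge, closes it.
- lid_hinge (a point): Middle of the lid's hinge line, at case (0, 105, 90) mm. Axes turn with the lid: x along the hinge, -y to the free edge, z out of the blue outer face (up when shut). Flat panel 180 mm along x, 210 mm from hinge to edge; blue face 13 mm from the hinge line along z, white inner face 1 mm. Push only the blue face.
- lid_edge (a point): Middle of the lid's free edge, on the blue outer face: 210 mm from the hinge along -y and 13 mm along z. Same axes as lid_hinge.
- flap (a joint): Angle of the yellow flap (rad): 0 folded down flat over the vials, on its stop; 1.57 upright; stop at 1.75. It folds from upright towards the case's +y, into the case. The hinge has about 0.08 N m of friction: the flap stays where it is left, and about 1 N at 85 mm from the hinge moves it.
- flap_hinge (a point): Middle of the flap's hinge line, at case (0, -95, 74) mm, inside the case. Axes turn with the flap: x along the hinge, +y to the free edge, z out of the yellow outer face (up when folded down). Flat panel 155 mm along x, 115 mm from hinge to edge, 6 mm thick; yellow face 3 mm from the hinge line along z, 13 mm below the rim when folded down. The inner face is white; push only the yellow one.
- flap_edge (a point): Middle of the flap's free edge, on the yellow outer face: 115 mm from the hinge along y, 3 mm along z. Same axes as flap_hinge.
- bottle: Bystander: loose amber bottle with a blue cap, 52 mm diameter, 110 mm high, beside the case. Origin: centre of its underside.
- beaker: Bystander: loose open white beaker, 60 mm diameter, 85 mm high, beside the case. Origin: centre of its underside.
- jar: Bystander: loose white jar with a red lid, 44 mm diameter, 60 mm high, beside the case. Origin: centre of its underside.

How it is judged:
By the outcome, as a careful person would: the job done as asked, in the order asked, and still so for the second after the job is handed in, with the robot touching nothing.
It also fails if it takes over 64 s, if anything falls off the work surface, if the arm or the gripper's body presses on something with over 40 N, if the wrist force passes 120 N, or if a joint passes its speed limit or range.

## Working session

There is one attempt and no reset: what is moved stays moved. The work goes in short steps, Python scripts to look and compute and a shell command to move; the robot and the scene stay as the last step left them, time stands still between calls to the robot, and variables do not carry over. Pictures are saved under pics/ and viewed, and the job is handed in when it is done.

```bash
ls; mkdir -p pics; python3 - <<'E'
from rig import *
import cv2,numpy as np
s=observe();print({k:np.round(v,3).tolist() for k,v in s.items()})
for n in("scene","top"):
    d=get_image(n);cv2.imwrite(f"pics/{n}0.png",d["frame"][:,:,::-1]);np.savez(f"/tmp/{n}0.npz",**d)
    R=cv2.Rodrigues(d["rvec"])[0];print(n,d["K"].round(1).tolist(),(-R.T@np.ravel(d["tvec"])).round(3),R.round(2).tolist())
E
```

```text
pics
{'time_s': 0.0, 'q': [63.18, 21.84, 74.386, 0.002, 83.857, -12.335], 'qvel': [0.034, 0.015, 0.034, 0.005, -0.076, 0.019], 'joint_efforts': [0.001, -44.847, -23.128, -0.0, 0.005, -0.0], 'position': [0.137, 0.532, 0.231], 'tool_rot': [[-0.968, 0.25, -0.001], [0.25, 0.968, -0.001], [0.0, -0.001, -1.0]], 'ft_force': [0.277, -0.602, -0.557], 'wrist_torque': [-0.022, 0.05, 0.008], 'grip_width': 0.086}
scene [[438.4, 0.0, 253.7], [0.0, 438.4, 197.0], [0.0, 0.0, 1.0]] [ 0.853 -0.476  0.697] [[0.89, 0.46, -0.01], [0.33, -0.65, -0.69], [-0.32, 0.61, -0.73]]
top [[386.8, 0.0, 260.6], [0.0, 386.8, 192.4], [0.0, 0.0, 1.0]] [0.438 0.028 0.878] [[-0.0, -1.0, 0.02], [-0.99, 0.0, -0.17], [0.17, -0.02, -0.99]]
```

View pics/scene0.png

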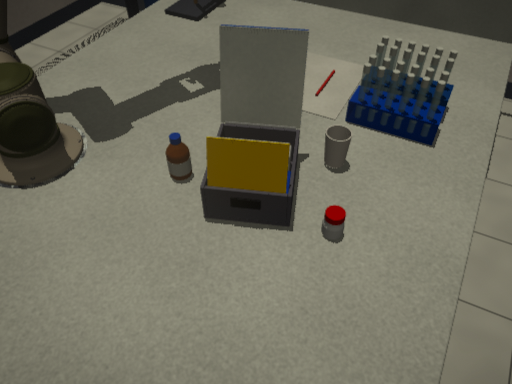

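View pics/top0.png

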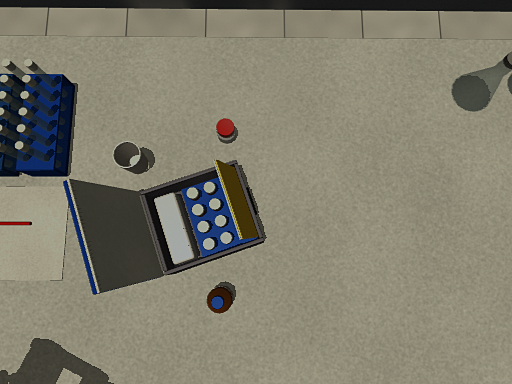

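Scene view: the yellow flap stands up at about (248,165) and the lid is open behind it at (263,78). The bottle is at (179,158), the beaker at (337,147) and the jar at (335,222). Top view: the rim corners are near (142,192), (165,273), (265,238) and (237,162), and the case's +y points image left. Next I measure.

```bash
cat > h.py <<'E'
import cv2,numpy as np
def world(d):
    K=d["K"];R=cv2.Rodrigues(d["rvec"])[0];t=np.ravel(d["tvec"]);z=d["depth"]
    v,u=np.mgrid[:z.shape[0],:z.shape[1]]
    c=np.stack([(u-K[0,2])/K[0,0]*z,(v-K[1,2])/K[1,1]*z,z],-1)
    return (c-t)@R
def ray(d,u,v,h):
    K=d["K"];R=cv2.Rodrigues(d["rvec"])[0];t=np.ravel(d["tvec"])
    C=-R.T@t;r=R.T@np.linalg.solve(K,[u,v,1]);return C+r*(h-C[2])/r[2]
def plane(P):
    c=np.median(P,0)
    for _ in range(4):
        n=np.linalg.svd(P-c,full_matrices=False)[2][2];e=abs((P-c)@n);P=P[e<max(.003,np.percentile(e,80))] if len(P)>100 else P;c=P.mean(0)
    return c,n
def masks(d):
    H=cv2.cvtColor(d["frame"],cv2.COLOR_RGB2HSV);h,s,v=[H[...,i].astype(int) for i in range(3)]
    ok=d["depth"]>0
    return dict(yellow=(h>18)&(h<32)&(s>180)&(v>60)&ok,red=((h<6)|(h>174))&(s>180)&(v>90)&ok,blue=(h>100)&(h<128)&(s>130)&ok)
E
python3 - <<'E'
from h import *
for n in("scene","top"):
    d=dict(np.load(f"/tmp/{n}0.npz"));W=world(d);M=masks(d)
    print(n)
    P=W[M["yellow"]];c,nn=plane(P);print(" yellow",len(P),c.round(3),nn.round(3),P.min(0).round(3),P.max(0).round(3))
    rim=(abs(W[...,2]-.09)<.005)&(W[...,0]>.2)&(W[...,0]<.7)&(W[...,1]>-.15)&(W[...,1]<.35)
    u=rim.astype(np.uint8)
    nl,L,st,ce=cv2.connectedComponentsWithStats(u)
    for i in range(1,nl):
        if st[i,4]>30: 
            p=W[L==i];r=cv2.minAreaRect((p[:,:2]*1000).astype(np.float32));print("  rim",st[i].tolist(),[np.round(x,1) for x in r])
    for nm in("red","blue"):
        nl,L,st,ce=cv2.connectedComponentsWithStats(M[nm].astype(np.uint8))
        for i in range(1,nl):
            if st[i,4]>30: p=W[L==i];print(" ",nm,st[i].tolist(),np.median(p,0).round(3),p.min(0).round(3),p.max(0).round(3))
d=dict(np.load("/tmp/top0.npz"))
for uv in[(142,192),(165,273),(265,238),(237,162)]: print(ray(d,*uv,.09).round(3))
W=world(d)
ps=W[195:275,85:150].reshape(-1,3);ps=ps[ps[:,2]>.11];print(len(ps),*[x.round(3) for x in plane(ps)])
d=dict(np.load("/tmp/scene0.npz"));W=world(d);ps=W[40:115,228:298].reshape(-1,3);print(*[x.round(3) for x in plane(ps)])
for uv in [(70,181),(97,292)]:
  pass
E
```

```text
scene
 yellow 3902 [0.553 0.06  0.138] [-0.315  0.907 -0.281] [0.476 0.017 0.085] [0.63  0.098 0.187]
  rim [200, 120, 100, 79, 1542] [array([525.3, 137.2]), array([179.7, 219.8]), np.float64(19.1)]
  rim [169, 141, 14, 8, 68] [array([360.7,  94.9]), array([29.1, 20.8]), np.float64(51.0)]
  red [317, 71, 18, 23, 49] [0.52  0.592 0.009] [0.518 0.531 0.005] [0.522 0.666 0.014]
  red [326, 206, 19, 15, 232] [0.729 0.089 0.061] [0.71  0.072 0.057] [0.747 0.11  0.064]
  blue [145, 0, 12, 6, 31] [-0.76   1.388 -0.291] [-0.807  1.38  -0.318] [-0.724  1.404 -0.278]
  blue [384, 76, 8, 12, 34] [0.694 0.572 0.063] [0.687 0.47  0.057] [0.716 0.61  0.135]
  blue [346, 78, 107, 67, 3404] [0.759 0.474 0.062] [ 0.629  0.454 -0.001] [0.849 0.646 0.158]
  blue [169, 133, 11, 7, 60] [0.359 0.095 0.111] [0.349 0.085 0.108] [0.369 0.105 0.114]
  blue [286, 171, 5, 23, 60] [0.602 0.151 0.032] [0.587 0.07  0.029] [0.635 0.187 0.091]
top
 yellow 1220 [0.551 0.06  0.137] [ 0.312 -0.907  0.283] [0.476 0.022 0.077] [0.631 0.1   0.187]
  rim [137, 160, 127, 116, 1673] [array([527.3, 138. ]), array([180.4, 213.8]), np.float64(19.0)]
  rim [211, 294, 15, 14, 37] [array([361.3,  96.3]), array([28.4, 18.3]), np.float64(48.8)]
  red [217, 119, 17, 16, 226] [0.729 0.092 0.059] [0.711 0.074 0.053] [0.746 0.11  0.062]
  red [0, 222, 30, 3, 88] [0.521 0.563 0.008] [0.518 0.529 0.005] [0.523 0.593 0.012]
  blue [0, 74, 75, 102, 4805] [0.727 0.478 0.06 ] [ 0.629  0.456 -0.005] [0.86  0.606 0.15 ]
  blue [181, 177, 77, 81, 1852] [0.525 0.119 0.029] [0.444 0.021 0.006] [0.62  0.19  0.173]
  blue [63, 181, 34, 113, 446] [0.471 0.289 0.291] [0.391 0.259 0.288] [0.559 0.32  0.294]
  blue [211, 296, 13, 13, 133] [0.358 0.099 0.109] [0.347 0.087 0.095] [0.37  0.11  0.112]
[0.576 0.258 0.09 ]
[0.413 0.205 0.09 ]
[0.481 0.005 0.09 ]
[0.64  0.063 0.09 ]
4803 [0.478 0.266 0.222] [ 0.316 -0.919  0.237]
[0.486 0.261 0.197] [-0.317  0.918 -0.238]
```

```bash
cat >> h.py <<'E'
from scipy.spatial.transform import Rotation as Ro
C=np.array([.5265,.137,0]);YAW=np.radians(19.05)
RC=Ro.from_euler('z',YAW).as_matrix()
def tocase(p): return (np.asarray(p)-C)@RC
def tw(p): return C+RC@np.asarray(p)
def Rt(tilt): # tool in case frame: x->case y, y->case x, z down, tilted about tool y
    return RC@np.array([[0,1,0],[1,0,0],[0,0,-1.]])@Ro.from_euler('y',tilt,degrees=True).as_matrix()
def need(s,p,tilt=None,R=None):
    "turn needed in tool units; shift needed in present tool axes, units; shift in final axes"
    R0=np.array(s["tool_rot"]);R1=Rt(tilt)
    rv=Ro.from_matrix(R0.T@R1).as_rotvec(degrees=True)/8
    dw=tw(p)-np.array(s["position"])
    print("turn u",rv.round(2),"shift now-axes",(R0.T@dw/.05).round(2),"final-axes",(R1.T@dw/.05).round(2))
def st(s):
    print("t",round(s["time_s"],2),"case mm",(tocase(s["position"])*1000).round(1),"F case",(np.array(s["ft_force"])@RC).round(2),"grip",round(s["grip_width"]*1000,1),"z",np.array(s["tool_rot"])[:,2].round(3),"q",np.round(s["q"],1).tolist())
def flapr(r,A,off=3): A=np.radians(A);return [-95+r*np.cos(A)-off*np.sin(A),74+r*np.sin(A)+off*np.cos(A)]
def lidr(r,A,off=13): A=np.radians(A);return [105-r*np.cos(A)+off*np.sin(A),90+r*np.sin(A)+off*np.cos(A)]
E
python3 - <<'E'
import rig
from h import *
print([k for k in dir(rig) if k[0]!='_'], getattr(rig,'grasp_offset',None))
s=rig.observe();st(s)
print("lift target"); need(s,[0,-.150,.33],0)
for A in(73.6,60,45,30,15,0):print(A,np.round(flapr(95,A),1))
E
```

```text
['MotionError', 'close_job', 'get_image', 'grasp_offset', 'observe'] -0.0187
t 0.1 case mm [-238.7  500.6  230.8] F case [-0.   -0.15  0.14] grip 85.4 z [-0.001 -0.001 -1.   ] q [63.2, 21.8, 74.4, -0.0, 83.9, -12.3]
lift target
turn u [-0.01  0.    7.06] shift now-axes [-11.17  -8.21  -1.98] final-axes [-13.01   4.77  -1.98]
73.6 [-71.1 166. ]
60 [-50.1 157.8]
45 [-29.9 143.3]
30 [-14.2 124.1]
15 [ -4.  101.5]
0 [ 0. 77.]
```

```bash
python3 -m pendant '[0,0,0,-0.9,0,0,1, 0,0,0,-0.9,0,0,1, 0,0,0,-0.9,0,0,1, 0,0,0,0,0,0,1, 0,0,0,0,0,0,1, 0,0,0,0,0,0,1, 0,0,0,0,0,0,1.0, 0,0,0,0,0,0,0]'
python3 - <<'E'
import rig
from h import *
s=rig.observe();st(s);need(s,[0,-.150,.33],0)
E
```

```text
time_s: 0.9
position: [0.1375, 0.5324, 0.366]
tool_rot: [[-0.333, 0.943, -0.0], [0.943, 0.333, -0.001], [-0.001, -0.001, -1.0]]
ft_force: [0.4, -0.1, -0.6]
grip_width: -0.0002
t 0.9 case mm [-238.6  500.7  366. ] F case [ 0.34 -0.22 -0.61] grip -0.2 z [-0.    -0.001 -1.   ] q [63.2, 18.7, 57.4, -0.0, 104.0, 43.7]
turn u [-0.    0.    0.05] shift now-axes [-13.05   4.68   0.72] final-axes [-13.01   4.77   0.72]
```

```bash
python3 -m pendant '[0,-0.93,0.34,0,0,0,0.05, 0,-0.93,0.34,0,0,0,0, 0,-0.93,0.34,0,0,0,0, 0,-0.93,0.34,0,0,0,0, 0,-0.93,0.34,0,0,0,0, 0,-0.93,0.34,0,0,0,0, 0,-0.93,0.34,0,0,0,0, 0,-0.93,0.34,0,0,0,0, 0,-0.93,0.34,0,0,0,0, 0,-0.93,0.34,0,0,0,0, 0,-0.93,0.34,0,0,0,0, 0,-0.93,0.34,0,0,0,0]'
python3 - <<'E'
import rig
from h import *
s=rig.observe();st(s);need(s,[0,-.120,.157],0)
E
```

```text
time_s: 2.1
position: [0.5142, 0.0704, 0.3662]
tool_rot: [[-0.331, 0.944, -0.0], [0.944, 0.331, 0.0], [0.0, -0.0, -1.0]]
ft_force: [0.8, 1.1, 0.3]
grip_width: -0.0001
t 2.1 case mm [-33.4 -59.  366.2] F case [1.07 0.75 0.33] grip -0.1 z [-0.  0. -1.] q [-5.3, 15.2, 62.3, 0.0, 102.5, -24.6]
turn u [-0.   -0.    0.04] shift now-axes [-1.22  0.66  4.18] final-axes [-1.22  0.67  4.18]
```

```bash
python3 -m pendant '[0,-0.7,0.33,0,0,0,0, 0,-0.7,0.33,0,0,0,0, 0,0,0,0.85,0,0,0, 0,0,0,0.85,0,0,0, 0,0,0,0.85,0,0,0, 0,0,0,0.85,0,0,0, 0,0,0,0.7,0,0,0, 0,0,0,0,0,0,0]'
python3 - <<'E'
import rig,cv2
from h import *
s=rig.observe();st(s);need(s,[0,-.085,.157],0)
d=rig.get_image("scene");cv2.imwrite("pics/s1.png",d["frame"][:,:,::-1])
E
```

```text
time_s: 2.9
position: [0.5652, 0.0173, 0.157]
tool_rot: [[-0.331, 0.944, -0.009], [0.944, 0.331, 0.002], [0.005, -0.008, -1.0]]
ft_force: [0.3, 0.6, 1.0]
grip_width: -0.0001
t 2.9 case mm [  -2.5 -125.8  157. ] F case [0.52 0.47 0.96] grip -0.1 z [-0.009  0.002 -1.   ] q [-10.2, 27.2, 78.4, -0.0, 75.0, -29.5]
turn u [-0.06 -0.03  0.03] shift now-axes [0.82 0.05 0.  ] final-axes [0.82 0.05 0.  ]
```

View pics/s1.png

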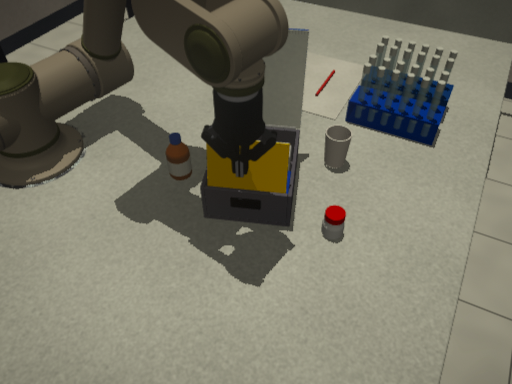

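The fingertips stand just outside the yellow flap, near (240,172), clear of everything else. I'll approach gently.

```bash
python3 -m pendant '[0,0.2,0,-0.04,0.01,0,0, 0,0.2,0.02,-0.04,0,0,0, 0,0.15,0.03,-0.04,0,0,0, 0,0.1,0,-0.04,0,0,0, 0,0.1,0,0,0,0,0, 0,0.1,0,0,0,0,0, 0,0,0,0,0,0,0]'
python3 - <<'E'
import rig,cv2
from h import *
s=rig.observe();st(s);need(s,[0,-.061,.158],0)
E
```

```text
time_s: 3.65
position: [0.5556, 0.0585, 0.1693]
tool_rot: [[-0.328, 0.945, -0.002], [0.945, 0.328, -0.0], [0.0, -0.002, -1.0]]
ft_force: [0.5, -0.1, 0.6]
grip_width: 0.0001
t 3.65 case mm [  1.9 -83.7 169.3] F case [ 0.43 -0.3   0.63] grip 0.1 z [-0.002 -0.    -1.   ] q [-6.1, 25.7, 78.8, -0.0, 75.6, -25.3]
turn u [-0.01 -0.    0.01] shift now-axes [ 0.45 -0.04  0.23] final-axes [ 0.45 -0.04  0.23]
```

```bash
python3 -m pendant '[0,0.11,-0.01,0.055,0,0,0, 0,0.11,-0.01,0.055,0,0,0, 0,0.11,-0.01,0.055,0,0,0, 0,0.11,0,0.055,0,0,0, 0,0.1,0,0.075,0,0,0, 0,0.1,0,0.075,0,0,0, 0,0.1,0,0.075,0,0,0, 0,0.1,0,0.075,0,0,0]'
python3 - <<'E'
import rig,cv2
from h import *
s=rig.observe();st(s);need(s,[0,-.025,.124],0)
d=rig.get_image("scene");cv2.imwrite("pics/s2.png",d["frame"][:,:,::-1])
W=world(d);P=W[masks(d)["yellow"]];c,n=plane(P);print(len(P),c.round(3),n.round(3),np.degrees(np.arccos(abs(n[2]))))
E
```

```text
time_s: 4.45
position: [0.5405, 0.0974, 0.1429]
tool_rot: [[-0.328, 0.945, -0.002], [0.945, 0.328, -0.001], [-0.0, -0.002, -1.0]]
ft_force: [0.0, -0.0, 0.5]
grip_width: 0.0001
t 4.45 case mm [  0.3 -42.  142.9] F case [ 0.04 -0.03  0.54] grip 0.1 z [-0.002 -0.001 -1.   ] q [-2.1, 26.3, 82.5, -0.0, 71.2, -21.2]
turn u [-0.01  0.    0.01] shift now-axes [ 0.34 -0.01  0.38] final-axes [ 0.34 -0.01  0.38]
4013 [0.546 0.083 0.121] [ 0.237 -0.681  0.693] 46.14595426624965
```

View pics/s2.png

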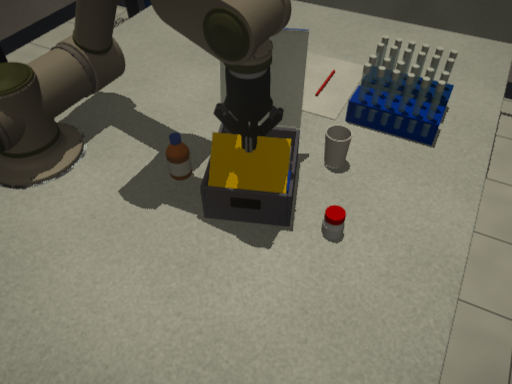

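The flap follows at 46°, and its free edge sits under the fingertips near (248,145).

```bash
python3 -m pendant '[0,0.085,0,0.095,0,0,0, 0,0.085,0,0.095,0,0,0, 0,0.085,0,0.095,0,0,0, 0,0.085,0,0.095,0,0,0, 0,0.05,0,0.11,0,0,0, 0,0.05,0,0.11,0,0,0, 0,0.05,0,0.11,0,0,0, 0,0.05,0,0.11,0,0,0, 0,0.03,0,0.11,0,0,0, 0,0.02,0,0.11,0,0,0]'
python3 - <<'E'
import rig,cv2
from h import *
s=rig.observe();st(s);need(s,[0,-.011,.077],0)
E
```

```text
time_s: 5.5
position: [0.5308, 0.1251, 0.0908]
tool_rot: [[-0.327, 0.945, -0.002], [0.945, 0.327, -0.0], [0.0, -0.002, -1.0]]
ft_force: [-0.0, 0.6, 0.9]
grip_width: -0.0001
t 5.5 case mm [  0.2 -12.6  90.8] F case [0.16 0.54 0.88] grip -0.1 z [-0.002 -0.    -1.   ] q [0.8, 29.6, 87.0, -0.0, 63.6, -18.3]
turn u [-0.01 -0.    0.01] shift now-axes [ 0.03 -0.    0.28] final-axes [ 0.03 -0.    0.28]
```

```bash
python3 -m pendant '[0,0,0,0.08,0,0,0, 0,0,0,0.08,0,0,0, 0,0,0,0.06,0,0,0, 0,0,0,0.04,0,0,0, 0,0,0,0.0,0,0,0]'
python3 - <<'E'
import rig,cv2
from h import *
s=rig.observe();st(s)
d=rig.get_image("scene");M=masks(d);W=world(d);P=W[M["yellow"]];c,n=plane(P);print(len(P),c.round(4),np.degrees(np.arccos(abs(n[2]))))
E
```

```text
time_s: 6.0
position: [0.5308, 0.1249, 0.0781]
tool_rot: [[-0.327, 0.945, -0.002], [0.945, 0.327, -0.001], [0.0, -0.002, -1.0]]
ft_force: [-0.1, -0.1, 0.8]
grip_width: 0.0
t 6.0 case mm [  0.1 -12.9  78.1] F case [-0.13 -0.07  0.78] grip 0.0 z [-0.002 -0.001 -1.   ] q [0.8, 30.6, 87.8, -0.0, 61.8, -18.3]
2445 [0.5398 0.0991 0.0784] 0.29561289917423833
```

```bash
python3 -m pendant '[0,0,0,0.03,0,0,0, 0,0,0,0.02,0,0,0, 0,0,0,0,0,0,0]'
```

```text
time_s: 6.35
position: [0.5312, 0.125, 0.077]
tool_rot: [[-0.328, 0.945, 0.0], [0.945, 0.328, -0.001], [-0.001, -0.0, -1.0]]
ft_force: [-3.2, -0.4, 10.2]
grip_width: 0.0001
```

It's on its stop at 77 mm with 10 N. I'll retreat and look.

```bash
python3 -m pendant '[0,0,0,-0.1,0,0,0, 0,0,0,-0.5,0,0,0, 0,0,0,-0.9,0,0,0, 0,0,0,-1,0,0,0, 0,0,0,-1,0,0,0, 0,0,0,-1,0,0,0, 0,0,0,-1,0,0,0, 0,0,0,-0.6,0,0,0, 0,0,0,0,0,0,0]'
python3 - <<'E'
import rig,cv2
from h import *
s=rig.observe();st(s)
for k in("scene","top"):
    d=rig.get_image(k);cv2.imwrite(f"pics/{k}3.png",d["frame"][:,:,::-1]);M=masks(d);W=world(d);P=W[M["yellow"]];
    if len(P)>100: c,n=plane(P);print(len(P),c.round(4),np.degrees(np.arccos(abs(n[2]))))
for A in(103.7,90,75,60,45,30,15,0):print(A,np.round(lidr(175,A),1))
need(s,[-.0,.32,.38],0)
E
```

```text
time_s: 7.25
position: [0.5318, 0.1251, 0.3854]
tool_rot: [[-0.328, 0.945, 0.007], [0.945, 0.328, -0.0], [-0.003, 0.007, -1.0]]
ft_force: [-0.2, -0.4, -0.3]
grip_width: -0.0001
t 7.25 case mm [  1.2 -13.  385.4] F case [-0.31 -0.36 -0.33] grip -0.1 z [ 0.007 -0.    -1.   ] q [0.8, 18.0, 55.3, -0.0, 106.3, -18.3]
2594 [0.5385 0.1014 0.0779] 0.21790395611566443
2933 [0.5365 0.0844 0.0761] 0.03632905130370501
103.7 [159.1 256.9]
90 [118. 265.]
75 [ 72.3 262.4]
60 [ 28.8 248.1]
45 [ -9.6 222.9]
30 [-40.1 188.8]
15 [-60.7 147.9]
0 [-70. 103.]
turn u [0.05 0.02 0.01] shift now-axes [ 6.66 -0.02  0.09] final-axes [ 6.66 -0.02  0.11]
```

View pics/scene3.png

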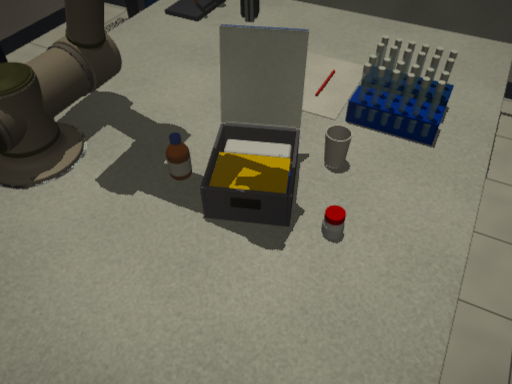

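View pics/top3.png

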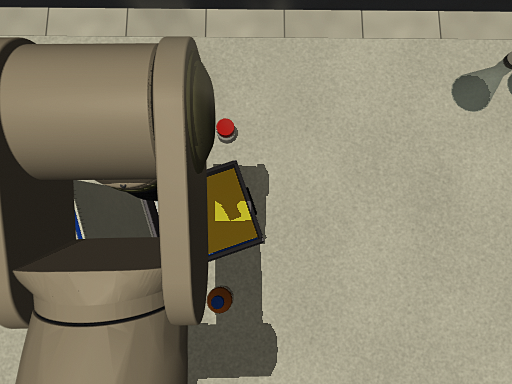

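The flap lies flat at (250,175) in the scene view, and its face measures 76–78 mm high, within 0.3°. The lid has not moved and the bystanders are where they were. Next I go over and behind the lid.

```bash
python3 -m pendant '[0,0.9,0,0,0,0,0, 0,0.9,0,0,0,0,0, 0,0.9,0,0,0,0,0, 0,0.9,0,0,0,0,0, 0,0.9,0,0,0,0,0, 0,0.9,0,0,0,0,0, 0,0.4,0,0,0,0,0, 0,0,0,0.5,0,0,0, 0,0,0,0.5,0,0,0, 0,0,0,0.5,0,0,0, 0,0,0,0.3,0,0,0, 0,0,0,0,0,0,0]'
python3 - <<'E'
import rig,cv2
from h import *
s=rig.observe();st(s);need(s,[0,.28,.29],-45)
E
```

```text
time_s: 8.55
position: [0.4352, 0.3984, 0.2871]
tool_rot: [[-0.327, 0.945, -0.008], [0.945, 0.327, -0.004], [-0.002, -0.009, -1.0]]
ft_force: [0.2, -0.1, 0.9]
grip_width: -0.0002
t 8.55 case mm [ -1.  276.9 287.1] F case [ 0.14 -0.14  0.94] grip -0.2 z [-0.008 -0.004 -1.   ] q [31.0, 24.5, 60.9, 0.0, 95.1, 11.9]
turn u [-0.06 -5.61  0.03] shift now-axes [ 0.06  0.02 -0.06] final-axes [ 0.    0.02 -0.09]
```

```bash
python3 -m pendant '[0,0,0,0,0,-0.8,0, 0,0,0,0,0,-0.8,0, 0,0,0,0,0,-0.8,0, 0,0,0,0,0,-0.8,0, 0,0,0,0,0,-0.8,0, 0,0,0,0,0,-0.8,0, 0,0,0,0,0,-0.8,0, 0,0,0,0,0,0,0, 0,0,0,0,0,0,0]'
python3 - <<'E'
import rig,cv2
from h import *
s=rig.observe();st(s);need(s,[0,.19,.257],-45)
for k in("scene","top"):
    d=rig.get_image(k);cv2.imwrite(f"pics/{k}4.png",d["frame"][:,:,::-1])
E
```

```text
time_s: 9.45
position: [0.4362, 0.3993, 0.2906]
tool_rot: [[-0.234, 0.945, 0.229], [0.672, 0.328, -0.664], [-0.703, -0.002, -0.711]]
ft_force: [0.3, -1.0, 0.0]
grip_width: 0.0
t 9.45 case mm [  0.3 277.4 290.6] F case [-0.03 -1.    0.03] grip 0.0 z [ 0.229 -0.664 -0.711] q [46.6, 36.4, 51.2, -41.8, 110.8, 18.6]
turn u [-0.   -0.04  0.02] shift now-axes [-0.77 -0.01  1.71] final-axes [-0.76 -0.01  1.71]
```

View pics/scene4.png

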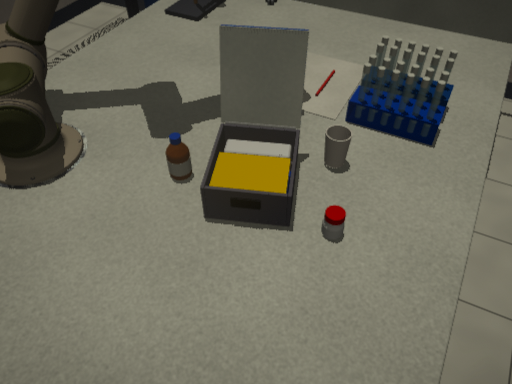

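View pics/top4.png

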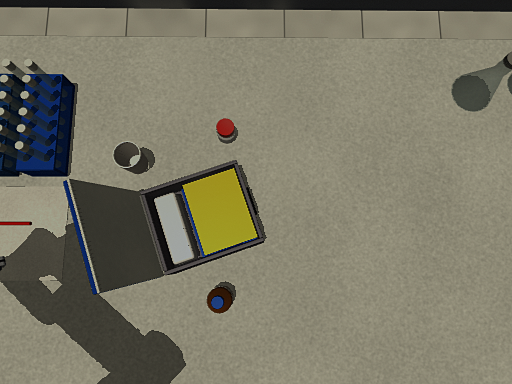

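The scene and top views show the flap flat, the lid untouched and nothing disturbed. The hand is behind the lid, with its shadow at the top view's left near (40,250). Next I work out the push arc.

```bash
cat >> h.py <<'E'
def lidt(A,r=172,lead=0):
    y,z=lidr(r,A,13+11*abs(np.sin(np.radians(A-45)))-lead);return np.array([0,y,z])/1000
E
python3 - <<'E'
import rig
from h import *
s=rig.observe();st(s);need(s,lidt(103.7,lead=-8),-45)
As=[103.7,94,84,74,64,54,45,36,26,16,8,3,0]
for a,b in zip(As,As[1:]): print(a,b,(lidt(b)*1000).round(1),(Rt(-45).T@RC@(lidt(b)-lidt(a))/.05).round(3))
E
```

```text
t 9.55 case mm [  0.4 276.7 291.7] F case [-0.29  0.3  -0.03] grip 0.0 z [ 0.23  -0.664 -0.712] q [46.6, 36.3, 51.2, -41.8, 110.8, 18.6]
turn u [ 0.   -0.05  0.  ] shift now-axes [-0.86 -0.01  2.02] final-axes [-0.84 -0.01  2.03]
103.7 94 [  0.  138.2 260.1] [-0.531  0.     0.296]
94 84 [  0.  106.8 263.1] [-0.487  0.     0.401]
84 74 [  0.   75.2 260.4] [-0.408  0.     0.486]
74 64 [  0.   44.5 251.9] [-0.314  0.     0.555]
64 54 [  0.   15.8 237.8] [-0.207  0.     0.605]
54 45 [  0.   -7.4 220.8] [-0.088  0.     0.569]
45 36 [  0.  -25.5 203. ] [-0.004  0.     0.507]
36 26 [  0.  -42.3 180.3] [0.083 0.    0.559]
26 16 [  0.  -55.3 155. ] [0.174 0.    0.541]
16 8 [  0.  -62.6 133.4] [0.203 0.    0.41 ]
8 3 [  0.  -65.7 119.3] [0.155 0.    0.242]
3 0 [  0.  -67.  110.8] [0.103 0.    0.139]
```

```bash
python3 -m pendant '[0,-0.21,0,0.5,0,-0.05,0, 0,-0.21,0,0.5,0,0,0, 0,-0.18,0,0.4,0,0,0, 0,-0.13,0,0.3,0,0,0, 0,-0.08,0,0.2,0,0,0, 0,-0.05,0,0.12,0,0,0, 0,0,0,0,0,0,0]'
python3 - <<'E'
import rig,cv2
from h import *
s=rig.observe();st(s);need(s,lidt(103.7),-45);need(s,lidt(94),-45)
d=rig.get_image("top");cv2.imwrite("pics/top5.png",d["frame"][:,:,::-1])
E
```

```text
time_s: 10.25
position: [0.4697, 0.3023, 0.2503]
tool_rot: [[-0.231, 0.945, 0.231], [0.666, 0.326, -0.671], [-0.709, -0.001, -0.705]]
ft_force: [-0.6, -0.1, -0.5]
grip_width: 0.0002
t 10.25 case mm [  0.3 174.7 250.3] F case [-0.62  0.06 -0.48] grip 0.2 z [ 0.231 -0.671 -0.705] q [38.4, 32.0, 66.5, -42.4, 97.4, 19.7]
turn u [-0.    0.02  0.01] shift now-axes [-0.12 -0.01  0.08] final-axes [-0.12 -0.01  0.08]
turn u [-0.    0.02  0.01] shift now-axes [-0.65 -0.01  0.38] final-axes [-0.65 -0.01  0.38]
```

View pics/top5.png

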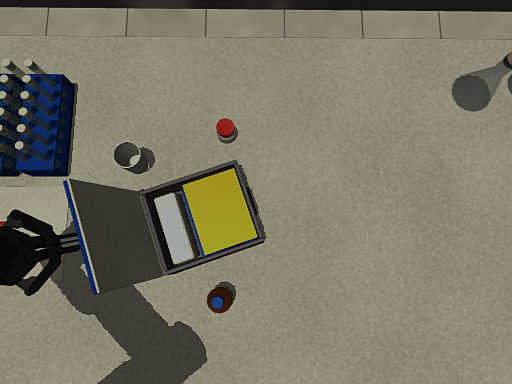

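The fingertips are at the middle of the lid's blue back, at (75,240). I start the push slowly.

```bash
python3 -m pendant '[0,-0.06,0,0.04,0,0,0, 0,-0.1,0,0.06,0,0,0, 0,-0.12,0,0.07,0,0,0, 0,-0.13,0,0.075,0,0,0, 0,-0.12,0,0.07,0,0,0, 0,-0.12,0,0.07,0,0,0]'
python3 - <<'E'
import rig,cv2
from h import *
s=rig.observe();st(s);need(s,lidt(94),-45);need(s,lidt(84),-45)
d=rig.get_image("scene");W=world(d);cv2.imwrite("pics/s6.png",d["frame"][:,:,::-1])
c,n=plane(W[40:110,235:290].reshape(-1,3));print(c.round(3),n.round(3))
E
```

```text
time_s: 10.9
position: [0.4816, 0.2678, 0.2593]
tool_rot: [[-0.232, 0.945, 0.231], [0.666, 0.328, -0.67], [-0.709, -0.002, -0.705]]
ft_force: [-1.2, 2.6, -2.3]
grip_width: 0.0002
t 10.9 case mm [  0.3 138.2 259.3] F case [-0.26  2.84 -2.25] grip 0.2 z [ 0.231 -0.67  -0.705] q [35.1, 29.9, 68.9, -43.2, 95.0, 17.4]
turn u [-0.    0.02  0.02] shift now-axes [-0.01 -0.01 -0.01] final-axes [-0.01 -0.01 -0.01]
turn u [-0.    0.02  0.02] shift now-axes [-0.5  -0.01  0.39] final-axes [-0.5  -0.01  0.39]
[0.492 0.247 0.212] [ 0.327 -0.941  0.084]
```

View pics/s6.png

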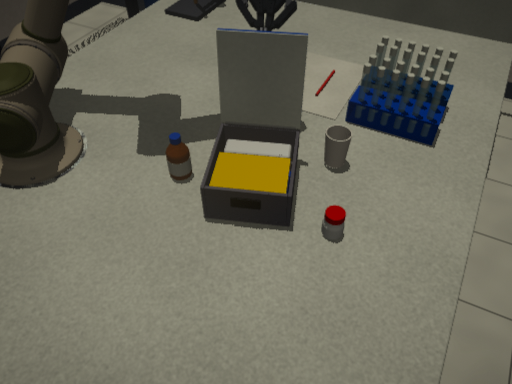

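The lid follows the push: 94.8° measured against 94° planned, with about 3 N.

```bash
python3 -m pendant '[0,-0.125,0,0.1,0,0,0, 0,-0.125,0,0.1,0,0,0, 0,-0.125,0,0.1,0,0,0, 0,-0.125,0,0.1,0,0,0, 0,-0.1,0,0.12,0,0,0, 0,-0.1,0,0.12,0,0,0, 0,-0.1,0,0.12,0,0,0, 0,-0.1,0,0.12,0,0,0, 0,-0.08,0,0.14,0,0,0, 0,-0.08,0,0.14,0,0,0, 0,-0.08,0,0.14,0,0,0, 0,-0.08,0,0.14,0,0,0]'
python3 - <<'E'
import rig,cv2
from h import *
s=rig.observe();st(s);need(s,lidt(64),-45);need(s,lidt(54),-45)
d=rig.get_image("scene");cv2.imwrite("pics/s7.png",d["frame"][:,:,::-1])
E
```

```text
time_s: 12.15
position: [0.5125, 0.1788, 0.2517]
tool_rot: [[-0.232, 0.945, 0.231], [0.666, 0.328, -0.671], [-0.709, -0.002, -0.705]]
ft_force: [-0.8, 3.1, 0.2]
grip_width: -0.0002
t 12.15 case mm [  0.4  44.  251.7] F case [0.27 3.21 0.23] grip -0.2 z [ 0.231 -0.671 -0.705] q [26.0, 26.7, 75.9, -44.9, 86.0, 13.6]
turn u [-0.    0.02  0.01] shift now-axes [ 0.   -0.01 -0.01] final-axes [ 0.   -0.01 -0.01]
turn u [-0.    0.02  0.01] shift now-axes [-0.2  -0.01  0.6 ] final-axes [-0.2  -0.01  0.6 ]
```

View pics/s7.png

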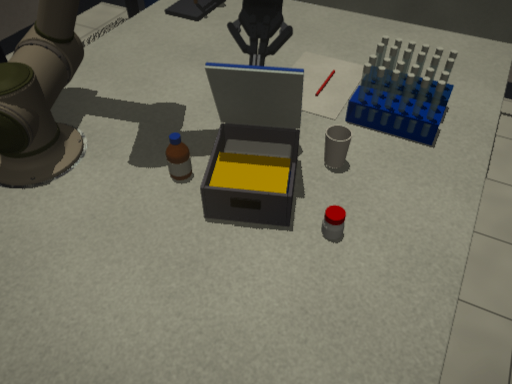

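The lid is halfway, its edge at image row 67, with the fingers behind it. Bystanders untouched.

```bash
python3 -m pendant '[0,-0.05,0,0.15,0,0,0, 0,-0.05,0,0.15,0,0,0, 0,-0.05,0,0.15,0,0,0, 0,-0.05,0,0.15,0,0,0, 0,-0.02,0,0.14,0,0,0, 0,-0.02,0,0.14,0,0,0, 0,-0.02,0,0.14,0,0,0, 0,-0.02,0,0.14,0,0,0, 0,0,0,0.125,0,0,0, 0,0,0,0.125,0,0,0, 0,0,0,0.125,0,0,0, 0,0,0,0.125,0,0,0]'
python3 - <<'E'
import rig,cv2
from h import *
s=rig.observe();st(s);need(s,lidt(36),-45);need(s,lidt(26),-45)
E
```

```text
time_s: 13.4
position: [0.5349, 0.1142, 0.203]
tool_rot: [[-0.232, 0.945, 0.231], [0.666, 0.328, -0.67], [-0.709, -0.001, -0.705]]
ft_force: [-0.6, 2.1, -0.0]
grip_width: 0.0001
t 13.4 case mm [  0.4 -24.3 203. ] F case [ 0.15  2.13 -0.03] grip 0.1 z [ 0.231 -0.67  -0.705] q [18.9, 27.8, 82.9, -47.1, 75.4, 14.8]
turn u [-0.    0.02  0.01] shift now-axes [-0.02 -0.01  0.02] final-axes [-0.02 -0.01  0.02]
turn u [-0.    0.02  0.01] shift now-axes [ 0.07 -0.01  0.58] final-axes [ 0.07 -0.01  0.58]
```

```bash
python3 -m pendant '[0,0.02,0,0.145,0,0,0, 0,0.02,0,0.145,0,0,0, 0,0.02,0,0.145,0,0,0, 0,0.02,0,0.145,0,0,0, 0,0.043,0,0.135,0,0,0, 0,0.043,0,0.135,0,0,0, 0,0.043,0,0.135,0,0,0, 0,0.043,0,0.135,0,0,0]'
python3 - <<'E'
import rig,cv2
from h import *
s=rig.observe();st(s);need(s,lidt(16),-45);need(s,lidt(8),-45);need(s,lidt(3),-45);need(s,lidt(0),-45)
d=rig.get_image("scene");cv2.imwrite("pics/s8.png",d["frame"][:,:,::-1])
E
```

```text
time_s: 14.2
position: [0.5448, 0.085, 0.1544]
tool_rot: [[-0.232, 0.945, 0.231], [0.666, 0.328, -0.671], [-0.709, -0.002, -0.705]]
ft_force: [-0.1, 0.8, 0.9]
grip_width: 0.0002
t 14.2 case mm [  0.3 -55.1 154.4] F case [0.21 0.77 0.94] grip 0.2 z [ 0.231 -0.671 -0.705] q [15.6, 30.8, 87.1, -49.6, 68.4, 18.4]
turn u [-0.    0.02  0.01] shift now-axes [-0.01 -0.01 -0.01] final-axes [-0.01 -0.01 -0.01]
turn u [-0.    0.02  0.01] shift now-axes [ 0.19 -0.01  0.4 ] final-axes [ 0.19 -0.01  0.4 ]
turn u [-0.    0.02  0.01] shift now-axes [ 0.35 -0.01  0.64] final-axes [ 0.35 -0.01  0.65]
turn u [-0.    0.02  0.01] shift now-axes [ 0.45 -0.01  0.78] final-axes [ 0.45 -0.01  0.79]
```

View pics/s8.png

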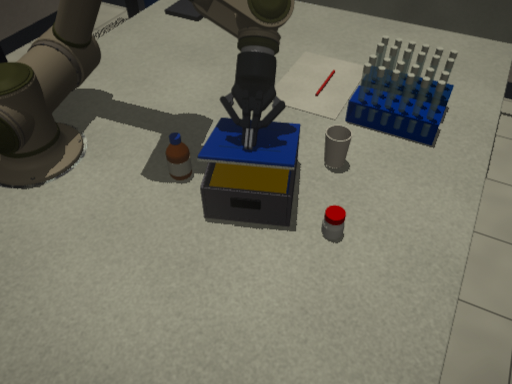

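The lid is about 16–20° open with the fingertips on the blue face at (250,145). I slow down for the last part.

```bash
python3 -m pendant '[0,0.048,0,0.1,0,0,0, 0,0.048,0,0.1,0,0,0, 0,0.048,0,0.1,0,0,0, 0,0.048,0,0.1,0,0,0, 0,0.04,0,0.06,0,0,0, 0,0.04,0,0.06,0,0,0, 0,0.04,0,0.06,0,0,0, 0,0.04,0,0.06,0,0,0, 0,0.025,0,0.035,0,0,0, 0,0.025,0,0.035,0,0,0]'
python3 - <<'E'
import rig,cv2
from h import *
s=rig.observe();st(s);need(s,lidt(0),-45)
E
```

```text
time_s: 15.25
position: [0.5484, 0.0748, 0.1156]
tool_rot: [[-0.232, 0.945, 0.231], [0.665, 0.327, -0.671], [-0.71, -0.001, -0.705]]
ft_force: [0.4, 1.1, 1.0]
grip_width: 0.0002
t 15.25 case mm [  0.4 -66.  115.6] F case [0.73 0.9  0.96] grip 0.2 z [ 0.231 -0.671 -0.705] q [14.5, 33.8, 89.6, -51.8, 64.2, 22.3]
turn u [-0.    0.02  0.01] shift now-axes [ 0.05 -0.01  0.08] final-axes [ 0.05 -0.01  0.08]
```

```bash
python3 -m pendant '[0,0.025,0,0.03,0,0,0, 0,0.025,0,0.03,0,0,0, 0,0.02,0,0.02,0,0,0, 0,0,0,0,0,0,0]'
python3 - <<'E'
import rig,cv2
from h import *
s=rig.observe();st(s)
d=rig.get_image("scene");W=world(d);M=masks(d)["blue"].copy();M[:,310:]=0;M[:115]=0;M[:,:200]=0;P=W[M];c,n=plane(P[P[:,2]>.08]);print(len(P),c.round(4),n.round(4),np.degrees(np.arccos(abs(n[2]))))
E
```

```text
time_s: 15.65
position: [0.5484, 0.0743, 0.1103]
tool_rot: [[-0.232, 0.945, 0.231], [0.665, 0.327, -0.671], [-0.71, -0.002, -0.705]]
ft_force: [0.5, -0.4, -0.3]
grip_width: 0.0003
t 15.65 case mm [  0.3 -66.4 110.3] F case [ 0.31 -0.51 -0.29] grip 0.3 z [ 0.231 -0.671 -0.705] q [14.4, 34.3, 89.9, -52.1, 63.7, 22.9]
4427 [0.5413 0.1087 0.1051] [-0.0021  0.0083  1.    ] 0.4903703684049134
```

```bash
python3 -m pendant '[0,0.02,0,0.02,0,0,0, 0,0.02,0,0.02,0,0,0, 0,0,0,0,0,0,0]'
```

```text
time_s: 16.0
position: [0.5485, 0.0743, 0.1086]
tool_rot: [[-0.231, 0.945, 0.232], [0.665, 0.327, -0.672], [-0.711, -0.001, -0.703]]
ft_force: [-1.5, 1.0, 6.7]
grip_width: 0.0
```

```bash
python3 -m pendant '[0,0.02,0,0.02,0,0,0, 0,0,0,0,0,0,0]';python3 -m pendant '[0,0.01,0,0.01,0,0,0, 0,0,0,0,0,0,0]'
```

```text
time_s: 16.2
position: [0.5486, 0.0742, 0.1085]
tool_rot: [[-0.23, 0.945, 0.233], [0.664, 0.327, -0.673], [-0.712, 0.0, -0.702]]
ft_force: [-7.0, 2.4, 16.1]
grip_width: 0.0003
time_s: 16.4
position: [0.5487, 0.0742, 0.1084]
tool_rot: [[-0.229, 0.945, 0.234], [0.663, 0.327, -0.673], [-0.712, 0.001, -0.702]]
ft_force: [-6.5, 3.4, 21.1]
grip_width: 0.0003
```

The force climbs to 21 N with no further travel, so the lid is on its stop. I retreat straight up.

```bash
python3 -m pendant '[0,-0.1,0,-0.1,0,0,0, 0,-0.2,0,-0.2,0,0,0, 0,-0.5,0,-0.5,0,0,0, 0,-0.6,0,-0.6,0,0,0, 0,-0.6,0,-0.6,0,0,0, 0,-0.6,0,-0.6,0,0,0, 0,0,0,-0.9,0,0,0, 0,0,0,-0.9,0,0,0, 0,0,0,-0.9,0,0,0, 0,0,0,-0.9,0,0,0, 0,0,0,0,0,0,0]'
python3 - <<'E'
import rig,cv2
from h import *
s=rig.observe();st(s)
for k in("scene","top"):
    d=rig.get_image(k);cv2.imwrite(f"pics/{k}9.png",d["frame"][:,:,::-1]);W=world(d);M=masks(d)["blue"]
    x=(W-C)@RC;M=M&(abs(x[...,0])<.085)&(abs(x[...,1])<.1)&(x[...,2]>.06)&(x[...,2]<.14)
    P=x[M];c,n=plane(P);print(k,len(P),c.round(4),(n*np.sign(n[2])).round(4))
    R=masks(d)["red"]&(abs(W[...,2]-.06)<.01);print(" jar",W[R].mean(0).round(3))
E
```

```text
time_s: 17.5
position: [0.506, 0.1986, 0.4207]
tool_rot: [[-0.229, 0.944, 0.239], [0.668, 0.331, -0.667], [-0.708, 0.006, -0.706]]
ft_force: [0.9, -0.2, 1.1]
grip_width: 0.0001
t 17.5 case mm [  0.7  64.9 420.7] F case [ 0.81 -0.49  1.12] grip 0.1 z [ 0.239 -0.667 -0.706] q [28.1, 22.1, 55.6, -46.4, 104.6, -2.5]
scene 5166 [ 0.0007 -0.0086  0.1039] [-1.e-04  7.e-04  1.e+00]
 jar [0.729 0.09  0.061]
top 8372 [-0.0016  0.0009  0.102 ] [1.6e-03 4.0e-04 1.0e+00]
 jar [0.728 0.092 0.059]
```

View pics/scene9.png

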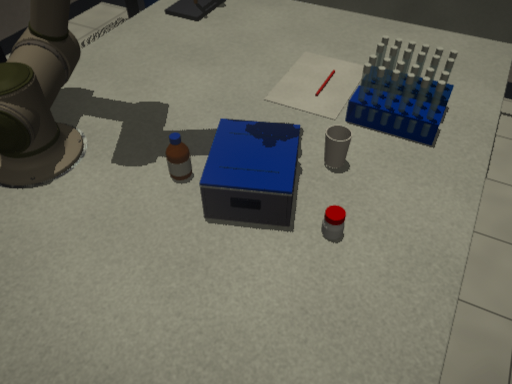

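View pics/top9.png

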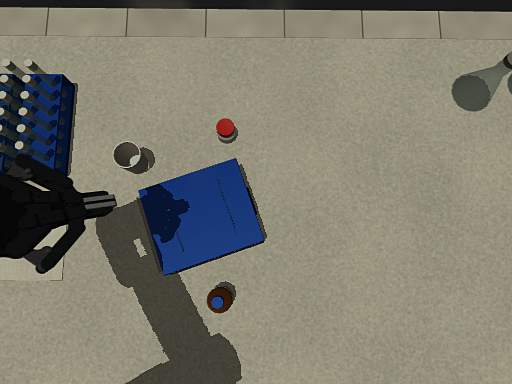

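The lid is flat and shut: its face is at 102–104 mm (103 expected) with tilt under 0.1°. The bottle (219,299), beaker (128,155) and jar (225,128) are at their starting pixels. The robot is clear of everything.

```bash
python3 -c "
from rig import *
print(close_job())"
```

```text
the job is handed in; nothing more can be done
None
```

The case is closed up: I pushed the yellow flap down flat first, then swung the blue lid fully shut over it, and handed the job in at about 17.6 s.

- **Flap:** I pushed it down with the shut fingertips until it met its stop at about 10 N. Its yellow face then measured 76–78 mm high (77 expected), within 0.3° of flat.
- **Lid:** I pushed its outer face slowly from about 104° open, with about 3 N measured during the swing. A check near the end showed it still about 0.5° open, so I pressed on until the force rose to 21 N with no further travel. After I backed off, its face measured 102–104 mm (103 expected), tilted less than 0.1°.
- **Bystanders:** The jar measured within about 2 mm of where it started. The bottle and beaker look unmoved in both pictures, but I did not measure their positions again. At hand-in the arm was well above the case and touching nothing.

None of the last checks failed. The two cameras differ by about 2 mm in the lid's height, which is within the calibration.

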